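# Vent the dry box, break its lid off the sticky seal and hold it ajar

## Robot

A 6-joint arm with a two-finger parallel gripper is mounted at the origin on a cart in front of the work surface, level with it; the furniture and walls round the work are solid. World frame = base frame: x ahead of the robot, y to its left, z up, the work surface at z = 0. Lengths are in mm, angles in degrees, forces in N, time in s.
With the tool pointing down it reaches from about 400 to 825 mm from the base axis. Payload 7 kg.
Tool frame: the origin (TCP) lies at the very end of the fingers, on their centre line; the grasp point (between the pads) lies 19 mm behind it (ctrl.grip_depth is the distance from the TCP to the grasp point, in mm); z points along the fingers, y is the direction in which the jaws open and shut (so a half turn about z gives the same grasp; the last joint's range is limited). The gripper opens to 88 mm and grips with 3 to 60 N. Pads are 19 mm wide; open, the fingers measure 130 mm over their backs; the gripper's body (78 mm by 193 mm) begins 47 mm behind the grasp point.
Start: joints at [86.064, 20.546, 0.682, 0, -70.136, -16.507], TCP at [235.77, 632.462, 226.561] pointing down, gripper open.
Joint ranges: [-176.03, 176.03], [-82.01, 121.73], [-58.28, 71.71], [-173.87, 95.51], [-174.79, -0.11], [-173.66, 173.66]. Speed limits (degrees/s): [136.94, 136.94, 172.46, 180, 180, 180].

## Interface

Orientations are given as [roll, pitch, yaw] about the fixed x, y, z axes, in that order (R = Rz(yaw) Ry(pitch) Rx(roll)).
In Python, from cell import sensors, imaging, ctrl, nets gives the robot as it stands.
- The arm moves only by the tool drive_tool, never from a script. Its argument "increments" is a list of rows, each a list of 2 entries, a list of its own where there are three numbers: the shift along the tool's x, y, z as a fraction of full scale, then the turn, a rotation vector about the tool's x, y, z as a fraction of full scale. In form: [[[x, y, z], [ax, ay, az]], ...]. A call has 1 to 5 rows; each row is the pose to reach, as a shift and turn from the pose commanded when the call began, along the tool's axes at that moment, turning the shorter way round; what a row does not reach only later rows make up. Full scale, the value 1, is 0.5 m for a shift and 2 pi rad for a turn. A row lasts 1/12 s, in which the tool goes at most 41.7 mm and 7.16 degrees, less where a joint would pass 70% of its speed; a pose out of reach is approached as far as the arm can. A call with a number of a shift or a turn outside -1 to 1 is refused whole. A call with a gripper value outside its range is refused whole. "grip" is the opening in per cent of the stroke, from 0 (shut) to 100 (fully open), set as the call begins (left out, the last holds). The fingers move at their own pace and stop on an object; "grip_force" is the grip in N (left out, the last holds). Time passes only in rows, so rows that repeat a pose let the fingers close. It gives the time, the measured TCP pose, the force and the opening at its end, in the units of the state.
- sensors.observe(): the state, without advancing time (a new reading comes with each control period).
- imaging.capture(name): name is "scene" or "top" or "wrist"; returns the picture (480x640x3 uint8, red, green, blue); there is no depth.
- imaging.calibration(name): a dict with "mtx" (3x3 intrinsics, pixels), "dist_coeffs" ([k1, k2, p1, p2, k3] as OpenCV has them; the pictures are not rectified), "world_from_camera" (4x4, takes a point from camera to world coordinates); the wrist camera has in their place "T_tool_cam" (4x4, takes a point from camera to tool coordinates, whose origin is the TCP and whose axes are the flange's). Camera axes: x right, y down, z forward; pixel columns grow to the right and rows downward; lengths in mm; the calibration is good to about 2 mm. A picture is of the moment at which its call begins: read the wrist's pose just before it. calibration takes no time and is no camera call.
- ctrl.sign_off(): hands the job in, once; it reports no verdict.
Trained networks look in the newest picture that a camera, given by its name, has taken for a name from the list of things; names that differ only in an ending like _2 or _b are one class to them, and where a whole thing is asked for, a point or a joint stands for the part that bears it (a point fixed in the world has none). Each returns a list of dicts, best first, with "confidence" (0 to 1); they miss things now and then, are a little off and sometimes report something else, mostly with a low value. They report only what shows in the picture. A call takes as long as a camera call.
- nets.recognise(camera, query): "rect" ([left, top, right, bottom] in pixels, round what is visible of it).
- nets.silhouettes(camera, query): "region" (480x640 bool, what is visible of it) and "rect" ([left, top, right, bottom] in pixels, round what is visible of it).
- nets.place_of(camera, query): "pixel" ([column, row] in pixels: a listed point, or the origin of a listed thing).
The state is a dict: "clock": time; "joint_pos": joint angles; "dq": joint speeds; "joint_torque": joint torques, N m; "position": TCP position; "orientation": TCP orientation; "contact_force": force on the tool from outside, world axes, zero at the start; "ft_torque": the same for the moment, N m; "grip_width": finger opening in mm.
Only numpy, scipy, OpenCV 4.12 (cv2) and the standard library are available. Lean on these libraries where they do the work, as an engineer would, in place of code of your own. Each camera call takes 0.05 s, during which the arm holds its last target.

## Task

The watchmaker's dry box has been pumped out and its lid sits fast on a sticky rubber seal: first flick the little hinged cap on the vent port wide open so that air can get in, then take the lid by its bar, pull it free of the seal without letting it fly up, and hold it just ajar, with a gap of about 25 mm at the front edge, so that the parts inside are not blown about. Finish while still holding the lid ajar by the bar, with the vent cap left open. Leave the other things on the bench where they lie.

Things in the scene. Friction and masses are not known exactly. Their poses are not given: they have to be found in the camera images.
- dry_box: dry box fixed on the bench: grey base plate 190 (x) x 160 (y) mm, top 14 mm up; on its rear part an aluminium chamber 125 x 130 mm under a clear hinged lid 129 deep, 138 wide, lid top 64 mm up; in front of it two upright ports 110 mm apart, the vent port at left or right. Origin: centre of underside; x from the ports to the lid hinge, z up. Yaw within 0.3 rad of the bench's x
- box_lid (a joint): lid angle about its rear hinge: 0 shut, grows as the front edge (137 mm from the axis; 0.18 rad = 25 mm gap) rises, to 1.4. The rubber lip resists with a peak of about 15 N straight up at the bar near 0, falling off to nothing at 0.05 rad, where the lid springs free to about 0.08 rad. Let go, it drops back to about 0.08 rad on the lip; it never stays up by itself
- lid_bar: round steel bar handle across the lid near its front edge, 10 mm thick, 60 mm long straight between its two posts; origin at the middle of the bar, 92 mm above the bench with the lid shut, 28 mm above the lid's top, 106 mm in front of the hinge axis and 34 mm above it; y along the bar (parallel to the hinge). About 23 mm free under the bar.
- lid_hinge (a point): middle of the lid's hinge axis at the rear edge, 58 mm above the bench; the axis runs along the dry box's y
- vent_cap (a joint): angle of the vent cap about its hinge: 0 shut, grows as the tab swings up and back towards the chamber, to 1.65 (stop); stiff hinge (about 0.5 N at the tab), it stays where it is left
- cap_tab (a point): middle of the grip part of the vent cap's ribbed tab; the tab is 12 mm wide (along y) and 5 mm thick, sticks out 22 mm past the cap towards the box's front (-x), and lies 62 mm above the bench when the cap is shut; this point is 40 mm in front of the cap's hinge axis and 1.5 mm above it (cap shut), and moves with the cap
- cap_hinge (a point): middle of the vent cap's hinge axis, 60.5 mm above the bench on the side of the port towards the chamber; the axis runs along the dry box's y
- vent_port: vent port: round aluminium post 44 mm high with a grey flip cap (27 mm across, with the tab) on its mouth; origin on the base plate's top under the post's axis, 15 mm in front of the cap's hinge; axes as the dry box's
- pump_port: the other port: brass hex nut and ribbed hose nipple 46 mm high, no cap; not needed. Origin on the base plate's top under its axis
- tweezers_1: bystander: dark tweezers lying flat, 141x10x10 mm, origin centre of underside
- oil_cup: bystander: small white cup with a stick in it, 28x28x58 mm, origin centre of underside
- loupe: bystander: black eyeglass loupe, 35x35x31 mm, origin centre of underside
- movement_post: bystander: black waisted turned post, 36x36x48 mm, origin centre of underside

How it is judged (in metres and radians):
On the way, in this order (a step that is already met when the one before it is completed fails the run):
1. the vent cap is flicked wide open while the lid still sits on its seal (value of joint vent_cap above 1 rad and value of joint box_lid below 0.02 rad), for 0.2 s.
2. the lid is broken free of the seal, held by its bar (value of joint box_lid above 0.09 rad and contact force between the fingers and lid_bar above 1 N), for 0.2 s.
At the end, for the whole second after the job is handed in: the lid is held still by its bar between the fingers at 0.11 to 0.27 rad (a gap of 15 to 36 mm at the front edge), and the vent cap stands open by more than 1.0 rad (value of joint box_lid between 0.11 and 0.27 rad and velocity of joint box_lid between -0.05 and 0.05 rad/s and contact force between the fingers and lid_bar above 1 N and value of joint vent_cap above 1 rad); the arm keeps its last pose, push and grip.
It fails at once if the lid flew up (more than 0.40 rad, 55 mm at the front edge) (value of joint box_lid above 0.4 rad).
It fails at once if a bystander was pushed more than 25 mm from its place (distance of any of tweezers_1, oil_cup, loupe, movement_post from where it was at the start of the episode above 0.025 m).
It also fails if it takes over 45 s, if anything falls off the work surface, if the arm or the gripper's body presses on something with over 40 N, if the wrist force passes 120 N, or if a joint passes its speed limit or range.

## Working session

There is one attempt and no reset: what is moved stays moved. The work goes in short steps, Python scripts to look and compute and a tool call to move; the robot and the scene stay as the last step left them, time stands still between calls to the robot, and variables do not carry over. Pictures are saved under pics/ and viewed, and the job is handed in when it is done.

Besides the shell and the picture viewer there is one more tool, called after "Call:" as a command line: name --argument value ..., lists and objects as JSON in quotes. drive_tool: Moves the arm, as the interface text tells. Shift numbers are shares of 0.5 m and turn numbers shares of 2 pi rad, none past 1 either way. Its arguments: {"type":"object","properties":{"increments":{"type":"array"},"grip":{"type":"number"},"grip_force":{"type":"number"}},"required":["increments"]}

```bash
ls; mkdir -p pics; python3 - <<'E'
from cell import sensors, imaging, ctrl, nets
import cv2
s=sensors.observe();print(s)
for c in ("scene","top","wrist"):
    im=imaging.capture(c);cv2.imwrite(f"pics/a_{c}.png",im[:,:,::-1])
    if c!="wrist":
        for q in ("lid_bar","cap_tab","cap_hinge","lid_hinge","vent_port","pump_port","dry_box"):
            r=nets.place_of(c,q);print(c,q,[(x['pixel'],x['confidence']) for x in r[:2]])
print(ctrl.grip_depth)
for c in ("scene","top","wrist"):print(imaging.calibration(c))
E
```

```text
pics
{'clock': 0.0, 'joint_pos': array([ 8.60635520e+01,  2.05932557e+01,  6.34865484e-01, -2.17340393e-02,
       -7.01346842e+01, -1.65060109e+01]), 'dq': array([-0.04674304,  0.10364492, -0.04558306,  0.12085039, -0.04102645,
       -0.0245048 ]), 'joint_torque': array([ 3.24154826e-04, -5.82714415e+01,  2.93053883e+01,  6.99757263e+00,
        7.02723657e-03, -1.67411736e-04]), 'position': array([235.61018133, 632.03571388, 225.60534397]), 'orientation': array([ 1.79904956e+02, -6.85744407e-03, -2.04498553e+01]), 'contact_force': array([ 0.66969675, -0.05559474, -0.25859463]), 'ft_torque': array([-0.03605688, -0.00061551, -0.01001093]), 'grip_width': 87.88981000930907}
scene lid_bar [([355.2, 210.9], 0.7)]
scene cap_tab [([403.7, 238.5], 0.48)]
scene cap_hinge [([390.2, 231.4], 0.55)]
scene lid_hinge [([309.5, 210.1], 0.96), ([229.9, 308.0], 0.39)]
scene vent_port [([392.5, 250.9], 0.64)]
scene pump_port [([352.8, 275.3], 0.92)]
scene dry_box [([346.1, 253.7], 0.84)]
top lid_bar [([384.6, 225.9], 0.81), ([237.3, 252.5], 0.52)]
top cap_tab [([436.2, 268.3], 0.93)]
top cap_hinge [(
[... 1314 characters left out ...]
+02],
       [ 0.00000000e+00,  0.00000000e+00,  0.00000000e+00,
         1.00000000e+00]])}
{'mtx': array([[351.86542499,   0.        , 325.40672698],
       [  0.        , 351.86542499, 236.95371683],
       [  0.        ,   0.        ,   1.        ]]), 'dist_coeffs': array([-0.04701834,  0.        ,  0.        ,  0.        ,  0.        ]), 'T_tool_cam': array([[-8.24888828e-04, -9.53227809e-01, -3.02251655e-01,
         8.18558986e+01],
       [ 9.99999657e-01, -7.64112030e-04, -3.19322350e-04,
        -3.13527088e-01],
       [ 7.34328180e-05, -3.02251815e-01,  9.53228113e-01,
        -1.57318566e+02],
       [ 0.00000000e+00,  0.00000000e+00,  0.00000000e+00,
         1.00000000e+00]])}
```

View pics/a_scene.png

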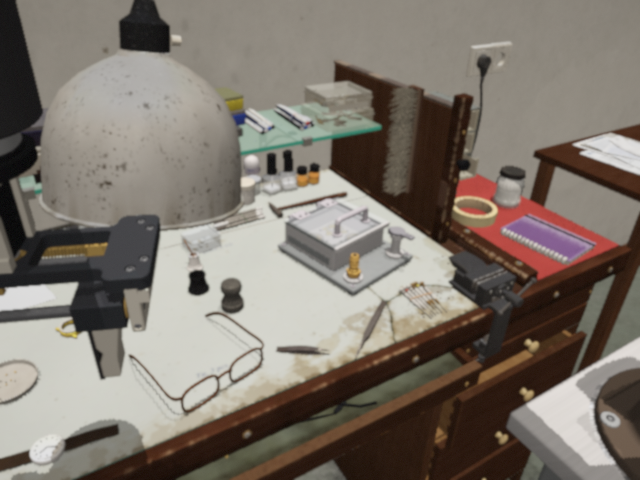

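View pics/a_top.png

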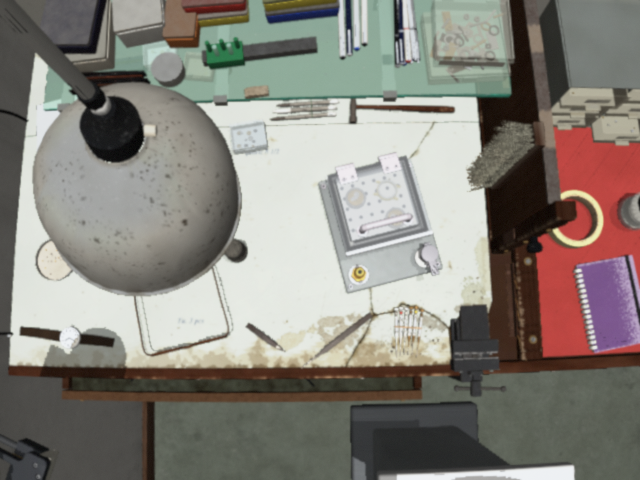

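```bash
cat > h.py <<'E'
import numpy as np, cv2
from scipy.optimize import least_squares
from scipy.spatial.transform import Rotation as Ro
def proj(P,K,D,T):
    Ti=np.linalg.inv(T); P=np.atleast_2d(P).astype(float)
    r,_=cv2.Rodrigues(Ti[:3,:3]);return cv2.projectPoints(P,r,Ti[:3,3],K,D)[0].reshape(-1,2)
def ray_at_z(px,z,K,D,T):
    u=cv2.undistortPoints(np.array([[px]],float),K,D).ravel(); d=T[:3,:3]@np.array([u[0],u[1],1]);return T[:3,3]+d*(z-T[2,3])/d[2]
# box-frame pts; s=+1 if vent port at left(+y)
def pts(s,hx,px):
    # hx: hinge x in box frame, px port x ; unknowns
    return {"lid_bar":(hx-106,0,92),"lid_hinge":(hx,0,58),"vent_port":(px,55*s,14),"cap_hinge":(px+15,55*s,60.5),"cap_tab":(px-25,55*s,62),"pump_port":(px,-55*s,14),"dry_box":(0,0,0)}
E
python3 - <<'E'
from h import *
from cell import imaging
obs={"scene":dict(lid_bar=(355.2,210.9),cap_tab=(403.7,238.5),cap_hinge=(390.2,231.4),lid_hinge=(309.5,210.1),vent_port=(392.5,250.9),pump_port=(352.8,275.3)),
"top":dict(lid_bar=(384.6,225.9),cap_tab=(436.2,268.3),cap_hinge=(425.2,244.8),lid_hinge=(366.8,162.6),vent_port=(422.9,258.3),pump_port=(355.5,273.9))}
for c,o in obs.items():
    k=imaging.calibration(c);z=dict(lid_bar=92,lid_hinge=58,vent_port=14,cap_hinge=60.5,cap_tab=62,pump_port=14)
    for n,p in o.items():print(c,n,ray_at_z(p,z[n],k["mtx"],k["dist_coeffs"],k["world_from_camera"]).round(1))
def f(v,use=("scene","top"),full=False):
    x,y,yaw,hx,px=v;r=[]
    P=pts(-1,hx,px);R=Ro.from_euler('z',yaw).as_matrix()
    for c in use:
        k=imaging.calibration(c)
        for n,p in obs[c].items():
            e=proj(R@np.array(P[n])+[x,y,0],k["mtx"],k["dist_coeffs"],k["world_from_camera"])[0]-p
            if full:print(c,n,e.round(1))
            r+=list(e)
    return r
s=least_squares(f,[500,150,-.2,85,-60],loss="soft_l1")
print(s.x.round(3));f(s.x,full=True)
x,y,yaw,hx,px=s.x;R=Ro.from_euler('z',yaw).as_matrix()
for n,p in pts(-1,hx,px).items():print(n,(R@np.array(p)+[x,y,0]).round(1))
E
```

```text
scene lid_bar [539.8 133.2  92. ]
scene cap_tab [464.1  82.6  62. ]
scene cap_hinge [496.   86.7  60.5]
scene lid_hinge [633.9 169.8  58. ]
scene vent_port [499.2  73.2  14. ]
scene pump_port [470.9 179.1  14. ]
top lid_bar [528.5 146.2  92. ]
top cap_tab [467.2  67.   62. ]
top cap_hinge [503.9  81.8  60.5]
top lid_hinge [637.3 166.8  58. ]
top vent_port [489.3  78.5  14. ]
top pump_port [466.4 187.6  14. ]
[524.893 142.586  31.638 112.534 -47.914]
scene lid_bar [-2.4  3.5]
scene cap_tab [ 3.8 -1.9]
scene cap_hinge [-0.9 -3. ]
scene lid_hinge [ 0.9 -0.5]
scene vent_port [0.8 3.1]
scene pump_port [-1.6  2.6]
top lid_bar [ 1.4 -1.8]
top cap_tab [-3.8  0.9]
top cap_hinge [ 0.  -0.7]
top lid_hinge [-0.3  1.6]
top vent_port [ 0.1 -0.6]
top pump_port [1.2 0.2]
lid_bar [531.3 144.   92. ]
lid_hinge [634.7 167.4  58. ]
vent_port [490.3  78.4  14. ]
cap_hinge [504.9  81.7  60.5]
cap_tab [465.9  72.9  62. ]
pump_port [466.  185.7  14. ]
dry_box [524.9 142.6   0. ]
```

The scene and top views agree. The box yaw is about 0.22 rad, the vent port is at right (-y, top pixel ~(427,258)), and the bar is at top ~(385,226). The lamp lies near my path, so I'll check its height before moving.

```bash
python3 - <<'E'
from h import *
from cell import imaging,sensors
ks=imaging.calibration("scene");kt=imaging.calibration("top")
def tri(a,b):
    f=lambda X:np.r_[proj(X,ks["mtx"],ks["dist_coeffs"],ks["world_from_camera"])[0]-a,proj(X,kt["mtx"],kt["dist_coeffs"],kt["world_from_camera"])[0]-b]
    s=least_squares(f,[500,400,200]);return s.x.round(0),s.cost
print("lamp cap base",tri((145,48),(112,130)),"spheremid",tri((140,140),(138,190)))
print("switch",tri((176,40),(150,130)))
for z in (50,150,250,350,450):print(z,ray_at_z((140,293),z,kt["mtx"],kt["dist_coeffs"],kt["world_from_camera"]).round(0),ray_at_z((240,200),z,kt["mtx"],kt["dist_coeffs"],kt["world_from_camera"]).round(0))
# incremental motion helper
s=sensors.observe();R=Ro.from_euler('xyz',s["orientation"],degrees=True)
for tgt,yaw in (((300,400,230),12.7),((460,90,230),12.7),):
    d=R.inv().apply(np.array(tgt)-s["position"])/500
    w=(R.inv()*Ro.from_euler('xyz',[180,0,yaw],degrees=True)).as_rotvec()/(2*np.pi)
    print(tgt,d.round(3),w.round(4))
E
```

```text
lamp cap base (array([578., 447., 383.]), np.float64(5.763721890795542)) spheremid (array([548., 465., 272.]), np.float64(48.53886371262814))
switch (array([574., 406., 389.]), np.float64(0.29148323865407805))
50 [438. 526.  50.] [583. 368.  50.]
150 [430. 491. 150.] [558. 352. 150.]
250 [422. 457. 250.] [534. 336. 250.]
350 [415. 423. 350.] [509. 320. 350.]
450 [407. 389. 450.] [485. 304. 450.]
(300, 400, 230) [ 0.283  0.391 -0.007] [-0.     -0.     -0.0921]
(460, 90, 230) [ 0.799  0.86  -0.007] [-0.     -0.     -0.0921]
```

Call:
drive_tool --increments '[[[0.283,0.391,0],[0,0,0]],[[0.283,0.391,0],[0,0,0]],[[0.283,0.391,0],[0,0,0]],[[0.283,0.391,0],[0,0,0]],[[0.283,0.391,0],[0,0,0]]]'

```text
clock: 1.27
position: [291.5, 429.7, 226.5]
orientation: [-180.0, -0.0, -20.4]
contact_force: [0.8, -0.5, 0.7]
grip_width: 87.8
```

Call:
drive_tool --increments '[[[0.55,0.52,0],[0,0,-0.092]],[[0.55,0.52,0],[0,0,-0.092]],[[0.55,0.52,0],[0,0,-0.092]],[[0.55,0.52,0],[0,0,-0.092]],[[0.55,0.52,0],[0,0,-0.092]]]'

```text
clock: 1.68
position: [380.5, 249.9, 227.1]
orientation: [-179.9, -0.1, 13.1]
contact_force: [1.5, -0.0, 0.1]
grip_width: 87.6
```

```bash
cat > mv.py <<'E'
from h import *
from cell import sensors
import sys
def go(tgt,rpy):
    s=sensors.observe();R=Ro.from_euler('xyz',s["orientation"],degrees=True)
    d=R.inv().apply(np.array(tgt)-s["position"])/500
    w=(R.inv()*Ro.from_euler('xyz',rpy,degrees=True)).as_rotvec()/(2*np.pi)
    print(s["position"].round(1),s["orientation"].round(1),"->",tgt,d.round(4),w.round(4))
if __name__=="__main__":
    a=[float(v) for v in sys.argv[1:]];go(a[:3],a[3:])
E
python3 mv.py 440 80 230 180 0 12.7
```

```text
[380.5 249.9 227.1] [-1.799e+02 -1.000e-01  1.310e+01] -> [440.0, 80.0, 230.0] [ 0.0392  0.3579 -0.0061] [-0.0002 -0.0002  0.001 ]
```

Call:
drive_tool --increments '[[[0.04,0.345,0],[0,0,0]],[[0.04,0.345,0],[0,0,0]],[[0.04,0.345,0],[0,0,0]],[[0.04,0.345,0],[0,0,0]],[[0.04,0.345,0],[0,0,0]]]' --grip 45

```text
clock: 2.1
position: [438.1, 82.8, 226.8]
orientation: [180.0, -0.0, 12.5]
contact_force: [-0.2, 0.7, 0.6]
grip_width: 60.0
```

```bash
python3 - <<'E'
from h import *
from cell import sensors, imaging, ctrl, nets
s=sensors.observe();im=imaging.capture("wrist");cv2.imwrite("pics/b_wrist.png",im[:,:,::-1])
k=imaging.calibration("wrist");T=np.eye(4);T[:3,:3]=Ro.from_euler('xyz',s["orientation"],degrees=True).as_matrix();T[:3,3]=s["position"];T=T@k["T_tool_cam"]
print(s["position"],s["orientation"],s["grip_width"])
z=dict(lid_bar=92,lid_hinge=58,vent_port=14,cap_hinge=60.5,cap_tab=62,pump_port=14)
for q in z:
    for r in nets.place_of("wrist",q)[:2]:
        print(q,r['pixel'],r['confidence'],ray_at_z(r['pixel'],z[q],k["mtx"],k["dist_coeffs"],T).round(1))
E
```

```text
[438.11837152  82.84901138 226.84045498] [ 1.79972461e+02 -9.36739686e-03  1.24711378e+01] 60.01133051300026
lid_bar [34.9, 6.3] 0.73 [559.5 335.6  92. ]
lid_bar [273.9, 92.0] 0.55 [534.5 145.5  92. ]
vent_port [344.2, 157.9] 0.97 [491.4  75.2  14. ]
cap_hinge [341.0, 142.9] 0.79 [507.   84.3  60.5]
cap_tab [342.1, 191.5] 0.61 [464.8  73.4  62. ]
pump_port [237.8, 162.4] 0.81 [463.4 182.1  14. ]
```

View pics/b_wrist.png

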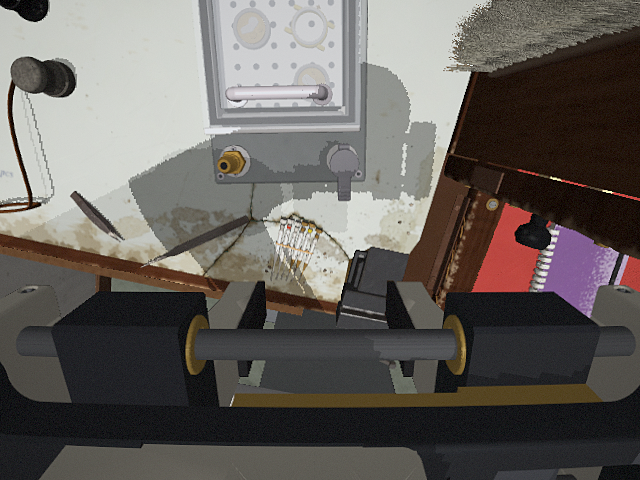

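```bash
python3 - <<'E'
from h import *
from cell import imaging,sensors
ks=imaging.calibration("scene");kt=imaging.calibration("top")
S=lambda p,z:ray_at_z(p,z,ks["mtx"],ks["dist_coeffs"],ks["world_from_camera"]).round(0)
Tp=lambda p,z:ray_at_z(p,z,kt["mtx"],kt["dist_coeffs"],kt["world_from_camera"]).round(0)
for p in((390,195),(445,232),(453,255),(455,262)):print("scene",p,S(p,0))
for p in((485,150),(490,240),(497,250),(535,240),(455,310)):print("top",p,Tp(p,0),Tp(p,100),Tp(p,200))
E
python3 mv.py 462 72.5 120 180 0 12.7
```

```text
scene (390, 195) [704. -81.   0.]
scene (445, 232) [521. -77.   0.]
scene (453, 255) [451. -32.   0.]
scene (455, 262) [432. -19.   0.]
top (485, 150) [675. -40.   0.] [641. -11. 100.] [608.  19. 200.]
top (490, 240) [519. -37.   0.] [503.  -8. 100.] [487.  21. 200.]
top (497, 250) [502. -48.   0.] [488. -17. 100.] [473.  13. 200.]
top (535, 240) [ 517. -114.    0.] [501. -76. 100.] [485. -39. 200.]
top (455, 310) [406.  28.   0.] [402.  50. 100.] [398.  72. 200.]
[437.3  88.4 226.6] [-180.    -0.    12.8] -> [462.0, 72.5, 120.0] [0.041  0.042  0.2133] [-0.     -0.      0.0002]
```

```bash
python3 - <<'E'
from h import *
from cell import imaging
k=imaging.calibration("wrist");T=np.eye(4);T[:3,:3]=Ro.from_euler('xyz',[179.97,0,12.5],degrees=True).as_matrix();T[:3,3]=[438.1,82.8,226.8];T=T@k["T_tool_cam"]
for p in((470,70),(450,155),(412,280),(410,255),(345,255),(500,170)):print(p,[ray_at_z(p,z,k["mtx"],k["dist_coeffs"],T).round(0) for z in(0,60,120)])
im=cv2.imread("pics/a_top.png")[100:400,330:600];cv2.imwrite("pics/c.png",cv2.resize(im,None,fx=2,fy=2,interpolation=cv2.INTER_CUBIC))
im=cv2.imread("pics/a_scene.png")[80:320,260:580];cv2.imwrite("pics/d.png",cv2.resize(im,None,fx=2.4,fy=2.4,interpolation=cv2.INTER_CUBIC))
E
```

```text
(470, 70) [array([604., -30.,   0.]), array([591., -10.,  60.]), array([577.,  11., 120.])]
(450, 155) [array([518., -36.,   0.]), array([518., -15.,  60.]), array([518.,   7., 120.])]
(412, 280) [array([369., -38.,   0.]), array([392., -16.,  60.]), array([415.,   5., 120.])]
(410, 255) [array([399., -27.,  -0.]), array([418.,  -7.,  60.]), array([436.,  13., 120.])]
(345, 255) [array([383.,  48.,   0.]), array([404.,  56.,  60.]), array([425.,  64., 120.])]
(500, 170) [array([515., -95.,   0.]), array([516., -65.,  60.]), array([516., -34., 120.])]
```

View pics/c.png

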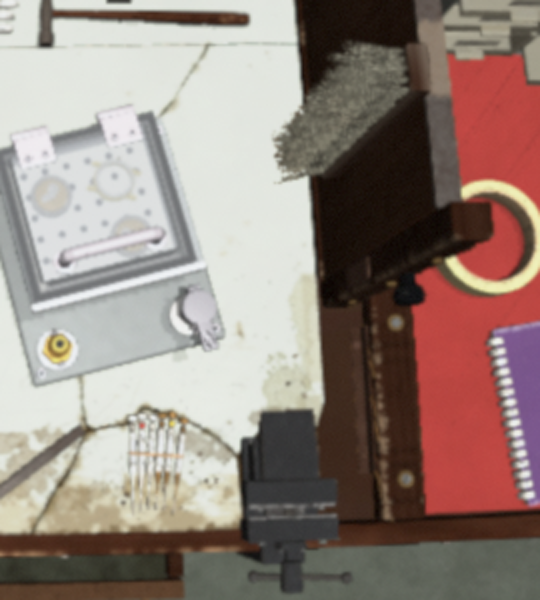

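View pics/d.png

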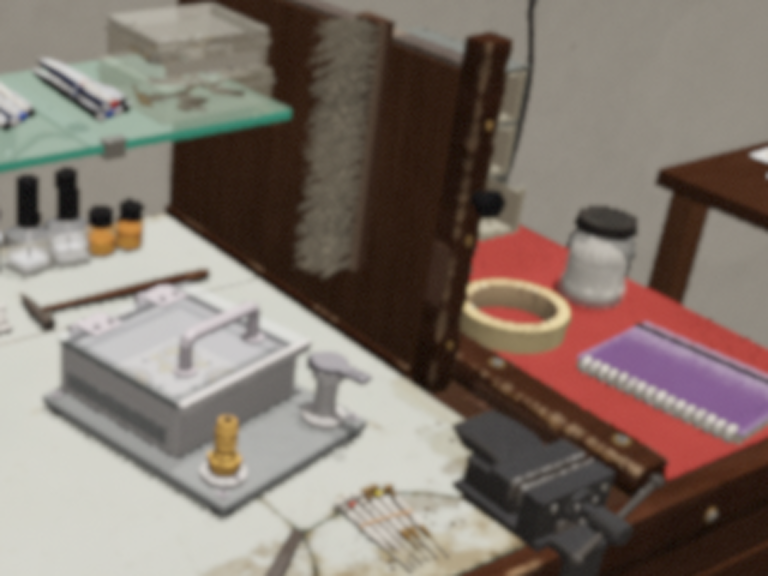

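Call:
drive_tool --increments '[[[0.043,0.042,0.05],[0,0,0]],[[0.043,0.042,0.12],[0,0,0]],[[0.043,0.042,0.18],[0,0,0]],[[0.043,0.042,0.22],[0,0,0]],[[0.043,0.042,0.22],[0,0,0]]]'

```text
clock: 2.87
position: [460.3, 71.3, 112.6]
orientation: [179.9, 0.4, 12.7]
contact_force: [-1.7, -1.0, -0.7]
grip_width: 39.5
```

```bash
cat > look.py <<'E'
from h import *
from cell import sensors, imaging, nets
import sys
name=sys.argv[1];qs=sys.argv[2:]
s=sensors.observe();im=imaging.capture("wrist");cv2.imwrite(f"pics/{name}.png",im[:,:,::-1])
k=imaging.calibration("wrist");T=np.eye(4);T[:3,:3]=Ro.from_euler('xyz',s["orientation"],degrees=True).as_matrix();T[:3,3]=s["position"];T=T@k["T_tool_cam"]
print(s["position"],s["orientation"],s["grip_width"],s["contact_force"])
z=dict(lid_bar=92,cap_hinge=60.5,cap_tab=62)
for q in qs:
    for r in nets.place_of("wrist",q)[:2]:
        print(q,r['pixel'],r['confidence'],ray_at_z(r['pixel'],z[q],k["mtx"],k["dist_coeffs"],T).round(1))
E
python3 look.py e cap_tab cap_hinge lid_bar
```

```text
[460.29983621  71.33812176 112.64569126] [179.90571913   0.41551898  12.72838998] 39.49242635453046 [-1.70667303 -1.0441301  -0.69286931]
cap_tab [325.9, 253.2] 0.82 [465.2  72.6  62. ]
cap_hinge [322.7, 184.7] 0.61 [506.8  83.9  60.5]
lid_bar [211.3, 116.3] 0.68 [532.7 144.4  92. ]
```

View pics/e.png

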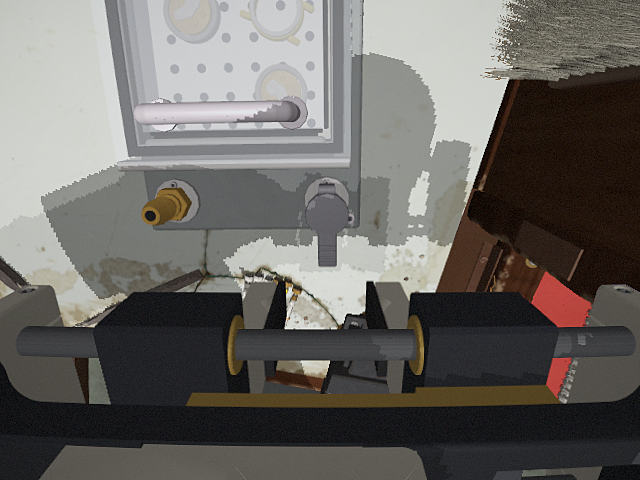

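```bash
python3 mv.py 463.5 72.3 50 180 0 12.7
```

```text
[464.1  72.7 118.1] [-1.80e+02 -1.00e-01  1.28e+01] -> [463.5, 72.3, 50.0] [-0.0017  0.0006  0.1363] [-0.0001 -0.0004  0.0002]
```

Call:
drive_tool --increments '[[[0,0,0.03],[0,0,0]],[[0,0,0.06],[0,0,0]],[[0,0,0.09],[0,0,0]],[[0,0,0.115],[0,0,0]],[[0,0,0.135],[0,0,0]]]'

```text
clock: 3.48
position: [464.1, 72.5, 50.0]
orientation: [-180.0, -0.2, 12.7]
contact_force: [-0.2, 0.5, -0.2]
grip_width: 39.2
```

Call:
drive_tool --increments '[[[0,0,0],[0,0,0]],[[0,0,0],[0,0,0]],[[0,0,0],[0,0,0]],[[0,0,0],[0,0,0]],[[0,0,0],[0,0,0]]]' --grip 0 --grip_force 12

```text
clock: 3.9
position: [463.7, 71.7, 50.1]
orientation: [-180.0, -0.1, 12.7]
contact_force: [6.8, -13.9, 1.9]
grip_width: 11.8
```

```bash
python3 look.py f
```

```text
[463.71715909  71.72750305  50.11159681] [-1.79997419e+02 -9.35736868e-02  1.27025625e+01] 11.767522373053916 [  6.83800542 -13.88003085   1.94847923]
```

View pics/f.png

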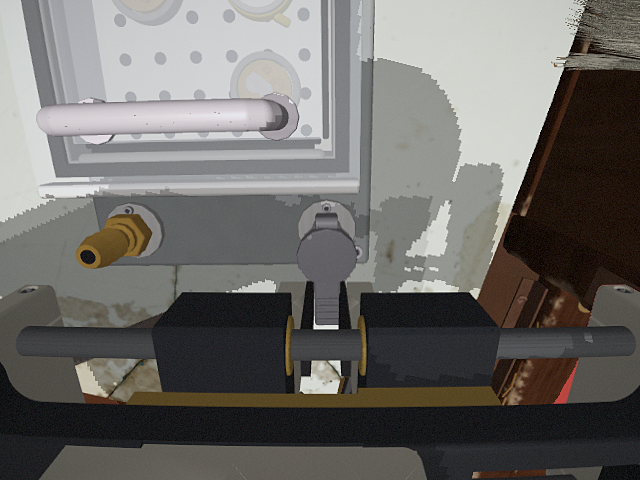

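Call:
drive_tool --increments '[[[0,0.002,0],[0,0,0]],[[0.0007,0.002,-0.0105],[0,0,0]],[[0.0026,0.002,-0.021],[0,0,0]],[[0.006,0.002,-0.031],[0,0,0]],[[0.0104,0.002,-0.041],[0,0,0]]]' --grip_force 8

```text
clock: 4.37
position: [468.4, 72.0, 70.2]
orientation: [-180.0, -0.0, 12.7]
contact_force: [0.6, 1.6, -2.5]
grip_width: 11.7
```

Call:
drive_tool --increments '[[[0.006,0,-0.009],[0,0,0]],[[0.0126,0,-0.017],[0,0,0]],[[0.0205,0,-0.024],[0,0,0]],[[0.0286,0,-0.0306],[0,0,0]],[[0.038,0,-0.036],[0,0,0]]]'

```text
clock: 4.78
position: [487.2, 76.3, 87.8]
orientation: [-180.0, 0.0, 12.7]
contact_force: [-2.9, 4.7, -2.0]
grip_width: 11.7
```

```bash
python3 look.py g
```

```text
[487.1809756   76.29969942  87.83204544] [-1.79979678e+02  5.21159052e-03  1.26760957e+01] 11.738439948082334 [-2.93462032  4.67818682 -2.02857407]
```

View pics/g.png

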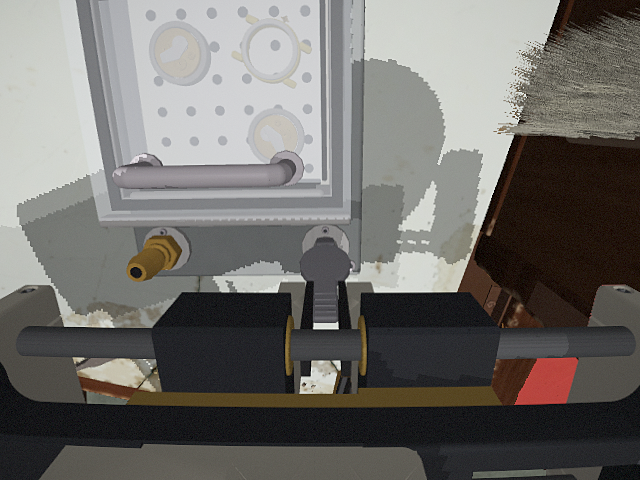

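Call:
drive_tool --increments '[[[0.006,0,-0.002],[0,0,0]],[[0.012,0,-0.003],[0,0,0]],[[0.018,0,-0.004],[0,0,0]],[[0.018,0,-0.004],[0,0,0]],[[0.018,0,-0.004],[0,0,0]]]'

```text
clock: 5.25
position: [496.4, 78.5, 89.9]
orientation: [-180.0, -0.1, 12.7]
contact_force: [-2.1, 5.3, 2.3]
grip_width: 11.7
```

Call:
drive_tool --increments '[[[0,0,0],[0,0,0]],[[0,0,0],[0,0,0]],[[0,0,0],[0,0,0]],[[0,0,0],[0,0,0]],[[0,0,0],[0,0,0]]]' --grip 40

```text
clock: 5.67
position: [495.7, 77.7, 89.5]
orientation: [180.0, 0.0, 12.7]
contact_force: [-0.3, 0.2, 1.0]
grip_width: 34.3
```

```bash
python3 look.py i; python3 - <<'E'
import cv2
from cell import imaging
im=imaging.capture("scene");cv2.imwrite("pics/i2.png",cv2.resize(im[120:320,260:520,::-1],None,fx=3,fy=3))
E
```

```text
[495.68118863  77.68838913  89.5293365 ] [1.79982719e+02 1.20261002e-02 1.26709649e+01] 34.28097875059473 [-0.34337743  0.22119693  1.00142949]
```

View pics/i.png

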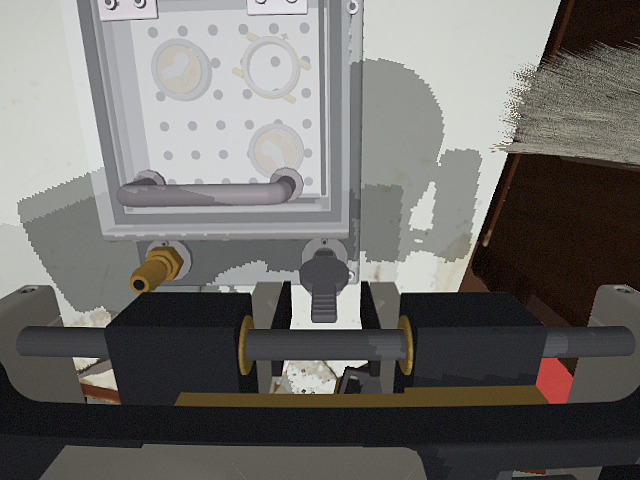

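View pics/i2.png

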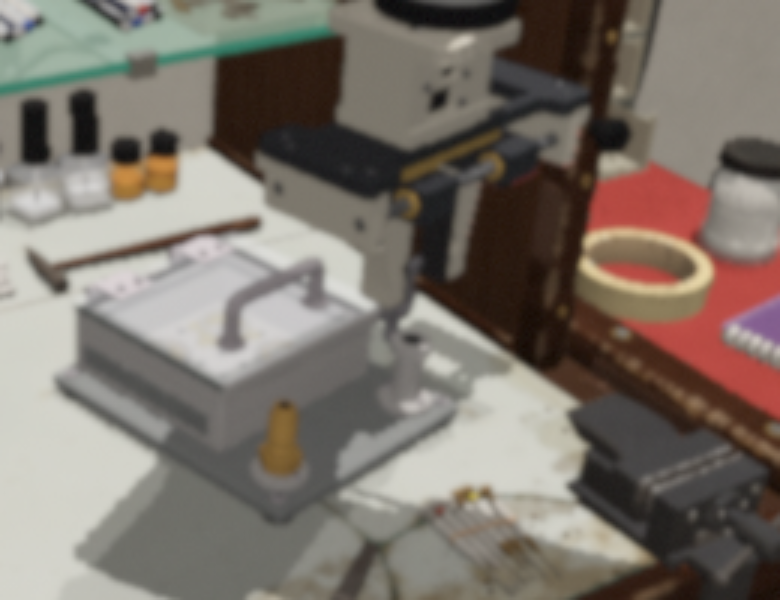

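Call:
drive_tool --increments '[[[0,0,-0.05],[0,0,0]],[[0,0,-0.12],[0,0,0]],[[0.04,-0.04,-0.14],[0,0,0]],[[0.1,-0.1,-0.14],[0,0,0.02]],[[0.101,-0.114,-0.14],[0,0,0.04]]]'

```text
clock: 6.18
position: [536.5, 148.4, 161.2]
orientation: [-179.9, -0.3, -1.9]
contact_force: [0.6, -0.1, 0.6]
grip_width: 35.1
```

Call:
drive_tool --increments '[[[0,0,0],[0,0,0.21]],[[0,0,0],[0,0,0.21]],[[0,0,0],[0,0,0.21]],[[0,0,0],[0,0,0.21]],[[0,0,0],[0,0,0.21]]]'

```text
clock: 6.6
position: [532.4, 144.6, 159.5]
orientation: [180.0, 0.0, -37.8]
contact_force: [0.3, -0.3, 0.1]
grip_width: 35.0
```

```bash
python3 mv.py 532.5 144.5 150 180 0 -77.3
```

```text
[532.4 144.6 159.5] [180.    0.  -37.8] -> [532.5, 144.5, 150.0] [0.0003 0.     0.0189] [ 0.     -0.      0.1097]
```

Call:
drive_tool --increments '[[[0,0,0],[0,0,0.109]],[[0,0,0],[0,0,0.109]],[[0,0,0],[0,0,0.109]],[[0,0,0],[0,0,0.109]],[[0,0,0],[0,0,0.109]]]'

```text
clock: 7.02
position: [532.4, 144.5, 159.5]
orientation: [180.0, -0.0, -73.6]
contact_force: [-0.6, 0.3, 0.1]
grip_width: 34.8
```

Call:
drive_tool --increments '[[[0,0,0.05],[0,0,0.011]],[[0,0,0.05],[0,0,0.011]],[[0,0,0.05],[0,0,0.011]]]'

```text
clock: 7.27
position: [531.6, 144.0, 133.8]
orientation: [179.8, -0.1, -77.1]
contact_force: [0.3, -0.1, 0.5]
grip_width: 34.9
```

```bash
python3 look.py j lid_bar; python3 mv.py 532.5 144.5 73 180 0 -77.3
```

```text
[531.57935875 143.9993882  133.75529765] [ 1.79835463e+02 -6.51840443e-02 -7.70882432e+01] 34.90783517073349 [ 0.29248481 -0.14010346  0.45454643]
lid_bar [319.0, 265.1] 0.97 [535.4 144.2  92. ]
[532.7 144.7 135.2] [-180.    -0.   -77.1] -> [532.5, 144.5, 73.0] [0.0002 0.0006 0.1244] [-0.     -0.0001  0.0006]
```

View pics/j.png

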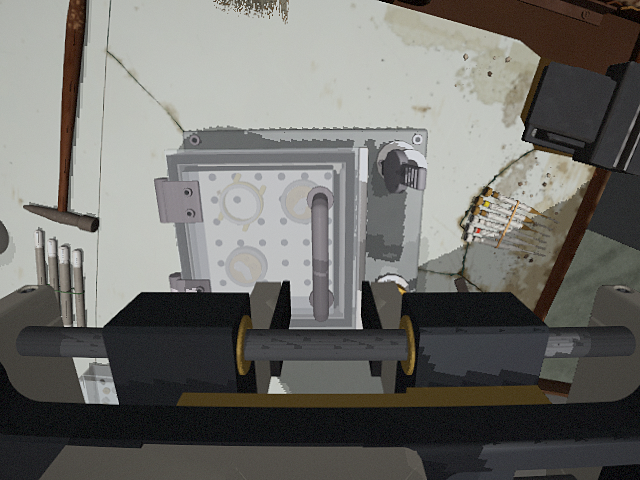

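Call:
drive_tool --increments '[[[0,-0.003,0.03],[0,0,0]],[[0,-0.003,0.06],[0,0,0]],[[0,-0.003,0.09],[0,0,0]],[[0,-0.003,0.11],[0,0,0]],[[0,-0.003,0.124],[0,0,0]]]'

```text
clock: 7.78
position: [534.0, 145.0, 72.3]
orientation: [180.0, -0.0, -77.2]
contact_force: [-1.2, -0.4, -0.5]
grip_width: 34.9
```

Call:
drive_tool --increments '[[[0,0,0],[0,0,0]],[[0,0,0],[0,0,0]],[[0,0,0],[0,0,0]],[[0,0,0],[0,0,0]],[[0,0,0],[0,0,0]]]' --grip 0 --grip_force 10

```text
clock: 8.2
position: [534.7, 145.4, 73.4]
orientation: [-179.9, 0.0, -77.2]
contact_force: [0.8, -1.1, -0.4]
grip_width: 9.8
```

```bash
python3 look.py k;  python3 - <<'E'
import cv2
from cell import imaging
im=imaging.capture("scene");cv2.imwrite("pics/k2.png",cv2.resize(im[120:320,260:520,::-1],None,fx=3,fy=3))
E
```

```text
[534.73134737 145.35632642  73.42773678] [-1.79885793e+02  2.55340533e-02 -7.72029373e+01] 9.825760016280496 [ 0.83566212 -1.10483175 -0.40899116]
```

View pics/k.png

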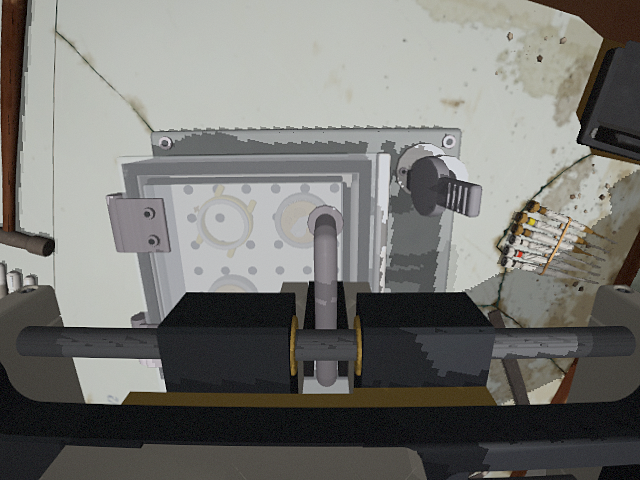

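View pics/k2.png

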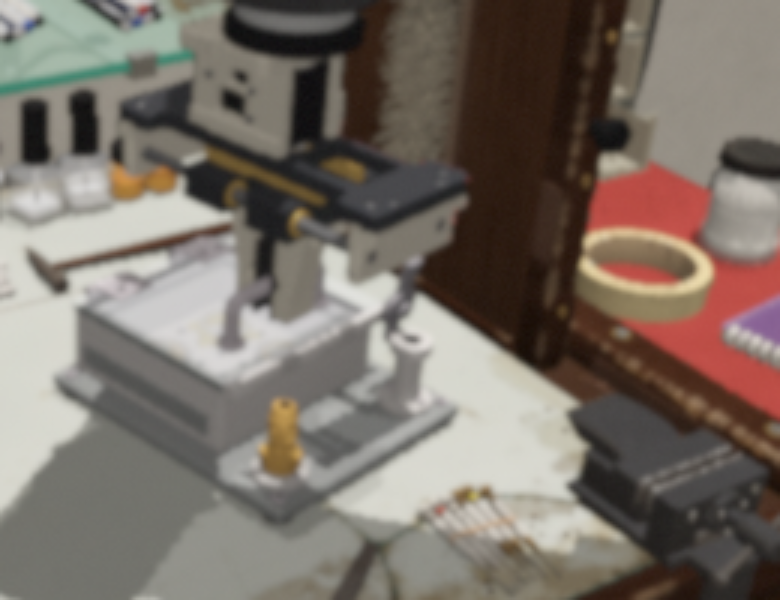

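Call:
drive_tool --increments '[[[0,0,0],[0,0,0]],[[0,0,0],[0,0,0]],[[0,-0.0007,-0.002],[0,0,0]],[[0,-0.0014,-0.004],[0,0,0]],[[0,-0.002,-0.006],[0,0,0]]]' --grip_force 50

```text
clock: 8.72
position: [534.6, 145.3, 73.7]
orientation: [179.9, 0.0, -77.3]
contact_force: [10.5, 1.9, -26.4]
grip_width: 8.9
```

Call:
drive_tool --increments '[[[0,-0.0007,-0.002],[0,0,0]],[[0,-0.0014,-0.004],[0,0,0]],[[0,-0.002,-0.006],[0,0,0]],[[0,-0.0028,-0.008],[0,0,0]],[[0,-0.0035,-0.01],[0,0,0]]]'

```text
clock: 9.13
position: [536.6, 145.8, 79.4]
orientation: [180.0, 0.0, -77.2]
contact_force: [5.0, 1.5, -5.0]
grip_width: 8.6
```

Call:
drive_tool --increments '[[[0,-0.001,-0.002],[0,0,0]],[[0,-0.002,-0.004],[0,0,0]],[[0,-0.003,-0.006],[0,0,0]],[[0,-0.004,-0.008],[0,0,0]],[[0,-0.005,-0.0105],[0,0,0]]]'

```text
clock: 9.55
position: [538.9, 146.3, 85.1]
orientation: [180.0, 0.0, -77.2]
contact_force: [5.8, 2.1, -8.4]
grip_width: 8.4
```

Call:
drive_tool --increments '[[[0,-0.001,-0.002],[0,0,0]],[[0,-0.002,-0.004],[0,0,0]],[[0,-0.003,-0.006],[0,0,0]],[[0,-0.004,-0.008],[0,0,0]],[[0,-0.005,-0.0105],[0,0,0]]]'

```text
clock: 9.97
position: [541.1, 146.8, 90.2]
orientation: [180.0, 0.0, -77.2]
contact_force: [5.3, 2.2, -9.4]
grip_width: 8.6
```

Call:
drive_tool --increments '[[[0,0,0],[0,0,0]],[[0,0,0],[0,0,0]],[[0,0,0],[0,0,0]],[[0,0,0],[0,0,0]],[[0,0,0],[0,0,0]]]'

```text
clock: 10.38
position: [541.2, 146.8, 90.3]
orientation: [180.0, 0.0, -77.2]
contact_force: [5.3, 2.4, -9.0]
grip_width: 8.1
```

```bash
python3 look.py l lid_bar;  python3 - <<'E'
import cv2
from cell import imaging,nets,sensors
for c in ("scene","top"):
    im=imaging.capture(c)
    for q in ("cap_tab","cap_hinge","lid_bar"):
        print(c,q,[(x['pixel'],x['confidence']) for x in nets.place_of(c,q)[:2]])
    if c=="scene":cv2.imwrite("pics/l2.png",cv2.resize(im[120:320,260:520,::-1],None,fx=3,fy=3))
print(sensors.observe())
E
```

```text
[541.1930144  146.81694948  90.31117991] [ 1.79963493e+02  2.10278661e-02 -7.72493467e+01] 8.144052272042737 [ 5.31197427  2.36993828 -8.96193619]
lid_bar [322.5, 316.1] 0.74 [540.5 156.1  92. ]
scene cap_tab [([393.7, 212.9], 0.59)]
scene cap_hinge [([390.2, 229.6], 0.6), ([349.3, 201.0], 0.28)]
scene lid_bar [([349.7, 203.5], 0.65), ([310.0, 210.7], 0.41)]
top cap_tab [([433.6, 245.5], 0.38)]
top cap_hinge [([423.5, 244.0], 0.58)]
top lid_bar []
{'clock': 10.8833, 'joint_pos': array([ 3.51547483e+01,  1.72246397e+01, -2.39140838e+01, -4.21734822e-02,
       -4.88937788e+01, -2.23743741e+01]), 'dq': array([ 0.03639903,  0.02451668,  0.07228701,  0.00176018, -0.05715949,
       -0.03018429]), 'joint_torque': array([-4.43744995e-01, -5.18999505e+01,  2.29697514e+01,  5.83886996e+00,
       -1.68644316e+00, -3.68376367e-02]), 'position': array([541.17700783, 146.78607243,  90.27649592]), 'orientation': array([ 1.79957847e+02,  1.69953424e-02, -7.72473683e+01]), 'contact_force': array([ 5.33612844,  1.69190978, -7.57937533]), 'ft_torque': array([ 0.78765174, -1.64100219,  0.0286223 ]), 'grip_width': 8.690663553806244}
```

View pics/l.png

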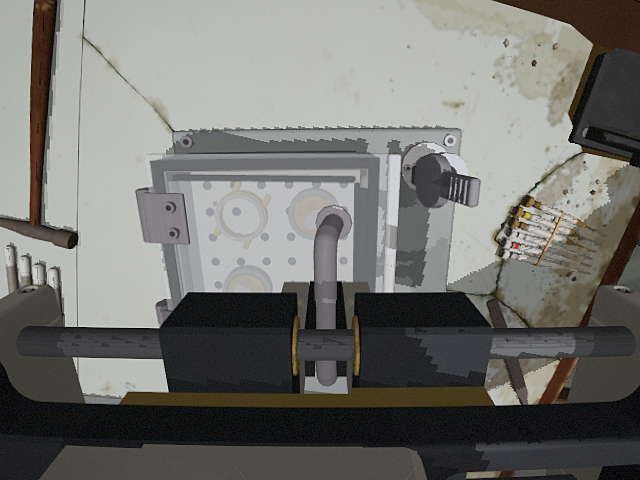

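View pics/l2.png

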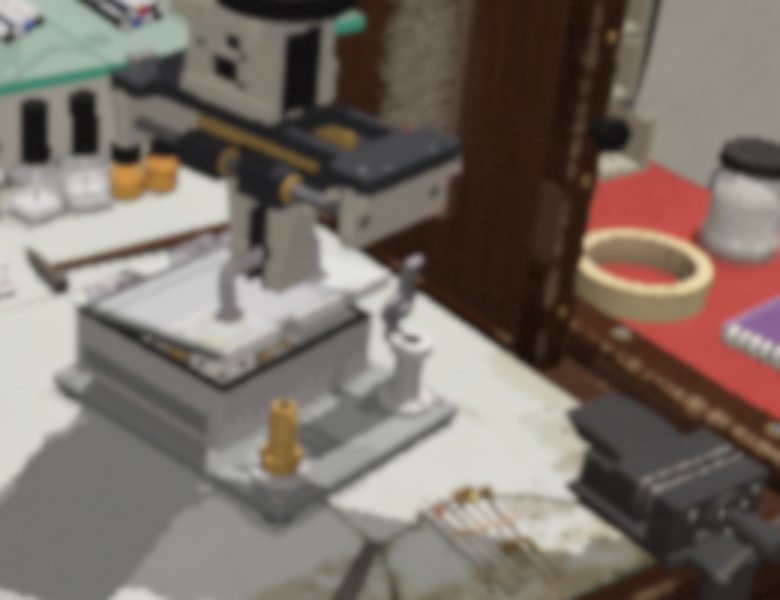

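Call:
drive_tool --increments '[[[0,-0.001,-0.002],[0,0,0]],[[0,-0.0018,-0.004],[0,0,0]],[[0,-0.0018,-0.004],[0,0,0]],[[0,-0.0018,-0.004],[0,0,0]],[[0,-0.0018,-0.004],[0,0,0]]]'

```text
clock: 11.3
position: [542.2, 147.1, 92.4]
orientation: [180.0, 0.0, -77.2]
contact_force: [5.3, 2.0, -7.7]
grip_width: 8.6
```

```bash
python3 - <<'E'
from h import *
from cell import imaging,sensors
k=imaging.calibration("scene")
yaw=.2218;R=Ro.from_euler('z',yaw).as_matrix()
H=np.array([534.7,145.4,58])+R@[106,0,0];H[2]=58
P=lambda X:(proj(X,k["mtx"],k["dist_coeffs"],k["world_from_camera"])-[260,120])*3
for th in (0,.11,.15,.18,.22,.27):
    M=R@Ro.from_euler('y',th).as_matrix()
    print(th,P(H+M@[-137,69,0])[0].round(0),P(H+M@[-137,-69,6])[0].round(0))
# cap angle
cz=np.array([505.5,82.5,60.5])
for th in (0.9,1.1,1.3,1.5):
    print(th,(P(cz+R@Ro.from_euler('y',th).as_matrix()@np.array([-40,0,1.5]))/3+[260,120]).round(1),(P(cz+R@Ro.from_euler('y',th).as_matrix()@np.array([-50,0,1.5]))).round(0))
s=sensors.observe();print(s["position"],s["dq"].round(2),s["contact_force"],s["grip_width"])
im=imaging.capture("scene");cv2.imwrite("pics/m2.png",cv2.resize(im[170:270,260:420,::-1],None,fx=5,fy=5,interpolation=cv2.INTER_CUBIC))
E
```

```text
0 [224. 396.] [387. 305.]
0.11 [224. 372.] [388. 282.]
0.15 [223. 363.] [388. 273.]
0.18 [223. 356.] [387. 267.]
0.22 [222. 347.] [386. 258.]
0.27 [220. 335.] [385. 247.]
0.9 [[401.4 217.4]] [[434. 284.]]
1.1 [[398.5 213.8]] [[423. 270.]]
1.3 [[395.2 210.9]] [[411. 259.]]
1.5 [[391.6 208.6]] [[398. 251.]]
[542.17415681 147.07180638  92.38850116] [-0.05  0.04 -0.04 -0.07 -0.02 -0.  ] [ 5.3425711   1.99202298 -7.70777891] 8.649032144556084
```

View pics/m2.png

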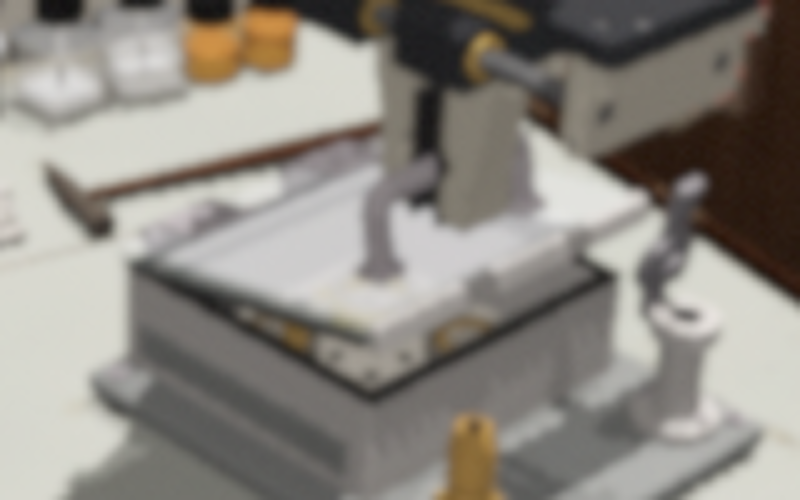

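The pictures agree with the measurements: the lid is at about 0.18 rad, the cap at about 1.3 rad, and everything is still. I'm handing in.

```bash
python3 - <<'E'
from cell import ctrl
print(ctrl.sign_off())
E
```

```text
the job is handed in; nothing more can be done
None
```

I opened the vent cap, broke the lid free of its seal by the bar, and handed in with the gripper still holding the lid ajar. Hand-in was at about 11.3 s of the 45 s allowed. It reports no verdict, so I can't confirm the result was accepted.

- **Vent cap:** I pinched the tab and swung it along its arc. From the scene picture (tab end against the model) it stands at about 1.3 rad, and the final picture shows it still upright.
- **Lid:** I gripped the bar at 50 N and raised it slowly along its arc, so it never flew up. The bar rose 19 mm, which gives about 0.18 rad. The lid's front corner in the last picture gives about 0.185 rad, or a 25 mm gap.
- **Hold:** Joint speeds were near zero and the lid pulled down on the gripper with about 8 N at the last reading.

**Checks that disagreed or failed:**
- The camera estimates of the bar differed by up to about 4 mm. I went between them and the fingers closed on the bar with almost no side force.
- The first pinch on the tab was slightly off centre, with about 15 N to one side. I corrected it before swinging the cap.
- The finger opening read 8 to 9 mm on the 10 mm bar once the grip was at 50 N. The lid angle seen in the picture gives no sign of slipping.
- At the end the network did not find the bar in the top view, so the angle rests on the scene camera and the arm's own readings.

The arm kept away from the loose bench items throughout. I did not measure their positions again at the end.

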